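Offer the lintel up to the torii gate

ROBOT

A 6-joint arm with a two-finger parallel gripper is mounted at the origin on the work surface. World frame = base frame: x ahead of the robot, y to its left, z up, the work surface at z = 0. Lengths are in m, angles in rad, forces in N, time in s.
With the tool pointing down it reaches from about 0.25 to 0.775 m from the base axis. Payload 4 kg.
Tool frame: the origin (TCP) lies midway between the tips of the shut fingers; the grasp point (between the pads) lies 19 mm behind it; z points along the fingers, y is the line along which they close (so a half turn about z gives the same grasp; the last joint's range is limited). The gripper opens to 94 mm and grips with 3 to 60 N. Pads are 16 mm wide; open, the fingers measure 119 mm over their backs; the gripper's body (75 mm by 177 mm) begins 78 mm behind the grasp point.
Start: joints at [-0.103, 0.087, 1.371, -0, 1.684, -0.103], TCP at [0.55, -0, 0.206] pointing down, gripper open.
Joint ranges: [-3.1, 3.1], [-0.76, 2.03], [0.27, 2.55], [-1.08, 4.22], [0.17, 2.65], [-2.57, 2.57]. Speed limits (rad/s): [2.79, 2.79, 3.14, 3.14, 3.14, 3.14].

INTERFACE

Orientations are given as a rotation vector (axis times angle).
In Python, from station import move_ptp, movel, move_j, release, grab, dwell, ik, observe, capture, PlanningError, sign_off gives the robot as it stands. Calls block until the motion is done:
- move_ptp(position, orientation): joint-space move of the TCP to a pose.
- movel(position, orientation=None, speed=0.15, f_stop=None): straight line of the TCP; orientation=None keeps the orientation; speed is the mean speed in m/s. With f_stop (N) it stops when the force on the tool has changed by that much, and returns True; else False.
- move_j(angles): joint-space move.
- release() and grab(): open the fingers fully, or close them until they stop; the grip force is fixed at half the most.
- dwell(seconds).
- ik(position, orientation): joint angles nearest the present ones, or None.
- observe(): the state.
- capture(name): name is "scene" or "side" or "wrist"; returns a dict with "image" (420x560x3 uint8, red, green, blue), "depth" (420x560 float32, m along the optical axis (not along the pixel's ray), 0 where there is no reading), "K" (3x3 intrinsics, pixels), "R" (3x3) and "t" (3): a world point X has camera coordinates R X + t. Camera axes: x right, y down, z forward; pixel columns grow to the right and rows downward; lengths in m; the calibration is good to about 2 mm. A picture is of the moment at which its call begins.
A pose or a line that the arm cannot do raises PlanningError and nothing moves.
- sign_off(): hands the job in; it is judged then, once.
The state is a dict: "t": time; "joint_pos": joint angles; "joint_velocities": joint speeds; "effort": joint torques, N m; "eef_pos": TCP position; "tcp_rot": TCP orientation; "ft_force": force on the tool from outside, world axes, zero at the start; "wrist_torque": the same for the moment, N m; "grip_width": finger opening in m; "grip_force": force on a finger pad.
Only numpy, scipy, OpenCV 4.12 (cv2) and the standard library are available. Lean on these libraries where they do the work, as an engineer would, in place of code of your own. Each camera call takes 0.05 s, during which the arm holds its last target. There are 200 camera calls.

TASK

Slide the loose black-and-orange lintel along its channel until it is out from under the little wooden shelf, lift it over the brush stand and bring it to the orange gate frame without touching the stand or the gate and without disturbing the jars or the small finished torii. Finish still holding the lintel still and level about 1 cm above the tops of the two posts, centred on them and lined up with the gate (either way round), ready for gluing: do not set it down or let go.

Things in the scene. Friction and masses are not known exactly. Their poses are not given: they have to be found in the camera images.
- lintel: Loose wooden beam, about 120 g, symmetric end for end, long axis x, origin at the centre of its underside, z up. Orange lower bar 180 x 20 x 18 mm high; on it a black cap 215 mm long, 28 mm wide (y), 18 to 34 mm above the origin, its last 25 mm sweeping up to 40 mm. Grip the cap across y near the middle. It starts lengthwise in the rack's channel, underside 8 mm above the table.
- rack: Fixed pale wooden rack; origin under it on the table, x along its channel, -x end towards the robot and open. Base 300 x 110 mm (x -160 to +140), 8 mm thick. Two dark guide strips along x, inner faces at y +-11.5 mm, 6 mm wide, tops 13 mm above the table, form the channel: the lintel's orange bar lies in it with 1.5 mm play each side.
- shelf_edge (a point): Middle of the -x lower edge of the rack's little shelf, 56 mm above the table, at rack x = +55 mm, y = 0. The shelf runs 75 mm from here to +x, is 110 mm wide, 10 mm thick, on side walls at y +-42 to +-50 mm. The lintel's +x end starts under it; slide the lintel to -x, down in the channel, until its origin is at rack x < -54 mm: then it is clear to lift.
- gate: Fixed orange gate frame on a pale wooden base 190 x 70 x 12 mm; origin under the base's centre on the table, x along the line through the two posts. Posts 18 mm square, centres at x +-65 mm, flat tops 140 mm above the table. A tie beam 164 mm long joins them at 96 to 112 mm height.
- gate_top (a point): Point midway between the two post tops of the gate, level with them (140 mm above the table); x along the line through the posts, z up. The lintel's origin has to hover about 10 mm above this point, lintel x along this x.
- stand: Fixed dark wooden brush stand between rack and gate, 320 mm long (x) and 60 mm deep (y, at the foot); origin under its centre on the table. Its top rail is 320 x 18 mm, top 150 mm above the table; brushes hang beneath it.
- paint_jar: Loose closed jar of orange paint, white lid, 52 mm in diameter, 62 mm high; origin at the centre of its underside. Leave alone.
- ink_jar: Loose closed jar of black ink, red lid, 52 mm in diameter, 62 mm high; origin at the centre of its underside. Leave alone.
- small_torii: Loose small finished torii, 100 mm long (x), 45 mm deep, about 95 mm high, on a dark foot; origin at the centre of its underside. Leave alone.

How it is judged:
On the way, in this order (a step that is already met when the one before it is completed fails the run):
1. the lintel has been slid along its channel, still down in it, until clear of the little shelf (x of lintel in the frame of rack below -0.05 m and z of lintel in the frame of rack below 0.018 m and y of lintel in the frame of rack between -0.012 and 0.012 m).
2. the lintel is lifted over the brush stand (z of lintel in the frame of stand above 0.15 m and x of lintel in the frame of stand between -0.18 and 0.18 m and y of lintel in the frame of stand between -0.06 and 0.06 m).
At the end, for the whole second after the job is handed in: Lintel held in the gripper, still (under 20 mm/s), level within 0.1 rad, underside 3 to 22 mm above the post tops, centre within 10 mm of midway between the posts, length within 0.1 rad of their line, not touching the gate; jars and small torii within 15 mm of their start (z of lintel in the frame of gate_top between 0.003 and 0.022 m and horizontal distance between lintel and gate_top below 0.01 m and angle between the x axis of lintel and the x axis of gate_top, either way round below 0.1 rad and angle between lintel's own z axis and vertical below 0.1 rad and linear speed of lintel below 0.02 m/s and angular speed of lintel below 0.15 rad/s and contact force between the fingers and lintel above 0.5 N and contact force between lintel and gate below 0.1 N and distance of each of paint_jar, ink_jar, small_torii from where it was at the start of the episode below 0.015 m); the arm keeps its last pose, push and grip.
It fails at once if the brush stand is touched (over 1 N) (contact force between anything else and stand above 1 N).
It fails at once if the gate is touched (over 1 N) (contact force between anything else and gate above 1 N).
It fails at once if a jar or the small torii is moved by more than 15 mm or tipped (distance of any of paint_jar, ink_jar, small_torii from where it was at the start of the episode above 0.015 m or angle between any of paint_jar, ink_jar, small_torii's own z axis and vertical above 0.3 rad).
It also fails if it takes over 48 s, if anything falls off the work surface, if the arm or the gripper's body presses on something with over 40 N, if the wrist force passes 120 N, or if a joint passes its speed limit or range.

## Working session

There is one attempt and no reset: what is moved stays moved. The work goes in short steps, each a Python script; the robot and the scene stay as the last script left them, time stands still between calls to the robot, and variables do not carry over. Pictures are saved under pics/ and viewed, at most 10 in all, crops included, and the job is handed in when it is done.

```bash
mkdir -p pics; cat > h.py <<'E'
import numpy as np, cv2
from station import *
def snap(cam,fn):
    c=capture(cam); cv2.imwrite(f'pics/{fn}.png',c['image'][:,:,::-1]); np.savez(f'{fn}.npz',**c); return c
def cloud(c):
    d=c['depth'];v,u=np.mgrid[:d.shape[0],:d.shape[1]]
    K=c['K'];P=np.stack([(u-K[0,2])/K[0,0]*d,(v-K[1,2])/K[1,1]*d,d],-1)
    return (P-c['t'])@c['R']   # R^T (p-t)
E
python3 - <<'E'
from h import *
for n in('scene','side'):
    c=snap(n,n+'0'); print(n,c['K'][0,0],(-c['R'].T@c['t']).round(3),(c['depth']>0).mean())
a=cv2.imread('pics/scene0.png');cv2.imwrite('pics/s0.png',cv2.resize(a,(800,600)))
E
```

```text
scene 397.6551987126455 [ 0.866 -0.564  1.024] 0.9959141156462585
side 509.0617187342041 [ 0.223 -1.036  0.702] 0.995875850340136
```

View pics/s0.png

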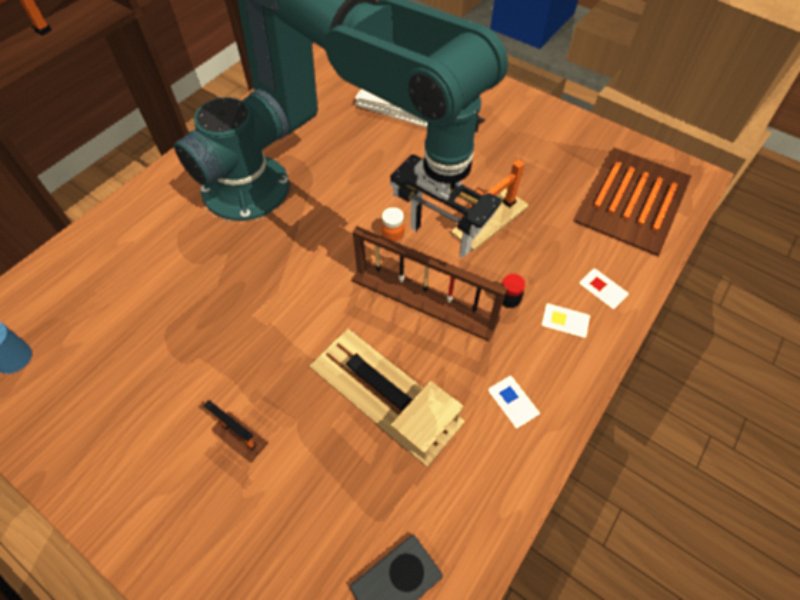

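View pics/side0.png

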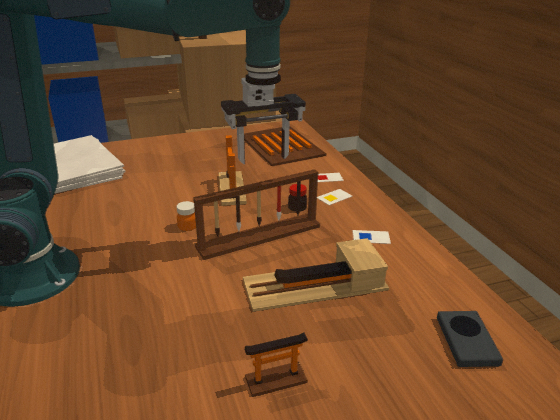

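The scene view shows the rack (lintel at about (380,380)), stand (430,280) and small torii (235,425). The arm hides the gate at about (490,215), so I'll move it up and away, then measure.

```bash
python3 - <<'E'
from h import *
movel([.55,0,.36],speed=.3)
q=list(observe()['joint_pos']);q[0]=.9;move_j(q)
print(observe()['t'])
Ps=[];Cs=[]
for n in('scene','side'):
    c=snap(n,n+'1');P=cloud(c).reshape(-1,3);Ps.append(P);Cs.append(c['image'].reshape(-1,3))
P=np.vstack(Ps);C=np.vstack(Cs);np.savez('cl.npz',P=P,C=C)
# top-down map 1.25 mm/px : x right, y up ; x .2...9, y -.5...25
S=800;im=np.zeros((600,640,3),np.uint8)
o=np.argsort(P[:,2]);o=o[(P[o,2]<.3)]
u=((P[o,0]-.15)*S).astype(int);v=((.25-P[o,1])*S).astype(int)
for i,(a,b) in enumerate(zip(u,v)):
    if 0<=a<638 and 0<=b<598: im[b:b+2,a:a+2]=C[o[i]]
cv2.imwrite('pics/top.png',im[:,:,::-1])
E
```

```text
2.6833
```

View pics/top.png

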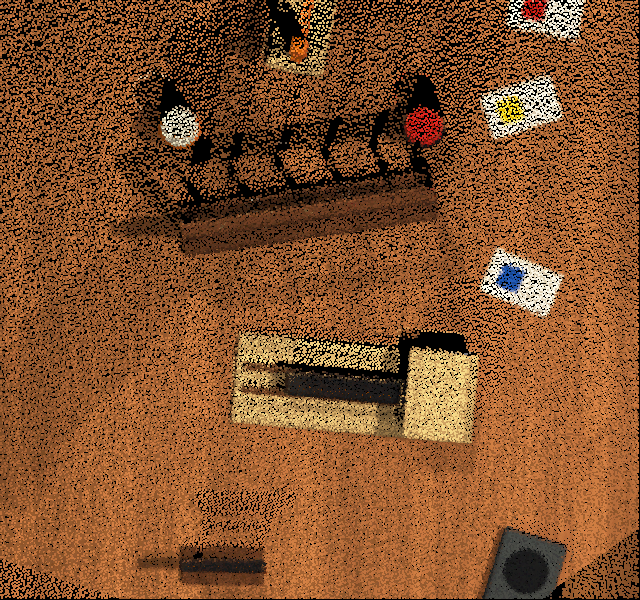

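```bash
python3 - <<'E'
import cv2
a=cv2.imread('pics/scene1.png');cv2.imwrite('pics/s1.png',cv2.resize(a[90:350,200:480],(800,743),interpolation=cv2.INTER_CUBIC)[:600])
E
```

```text
(no output)
```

View pics/s1.png

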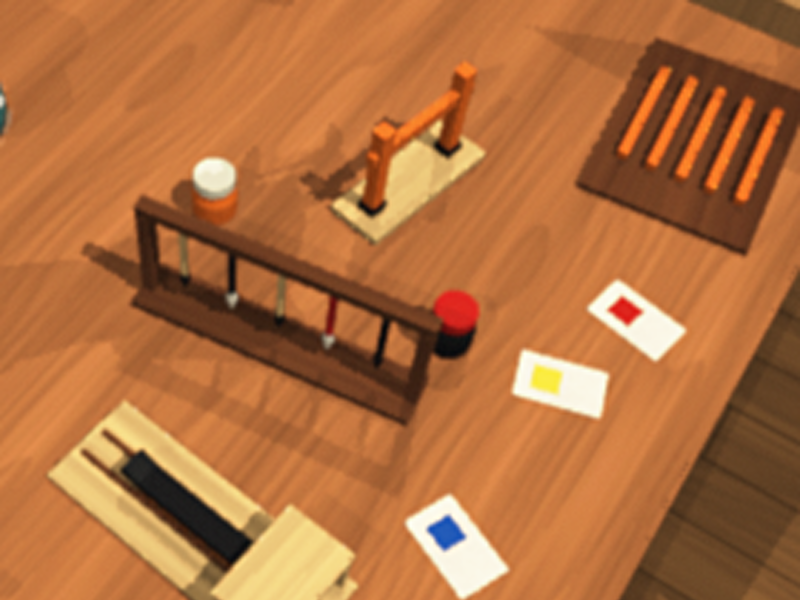

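The arm is clear of everything: both gate post tops are visible (crop pixels (385,132) and (463,70)), and the gate axis runs roughly along world y. I'll fit the poses from the clouds.

```bash
python3 - <<'E'
from h import *
z=np.load('cl.npz');P,C=z['P'],z['C'].astype(int)
def rect(n,m):
    p=P[m];
    if len(p)<5: print(n,len(p));return
    r=cv2.minAreaRect((p[:,:2]*1000).astype(np.float32));print(n,len(p),'rect c',np.round(r[0],1),'size',np.round(r[1],1),'ang',round(r[2],2),'z',np.median(p[:,2]).round(4))
x,y,h=P.T
def box(a,b,c,d,e,f):return (x>a)&(x<b)&(y>c)&(y<d)&(h>e)&(h<f)
N=len(P)//2;cam=np.arange(len(P))<N
R=(.42,.78,-.33,-.14)
pale=(C[:,0]>150)&(C[:,1]>120)
for s,k in(('scene',cam),('side',~cam)):
    print(s)
    rect('table',k&box(.2,.4,-.4,-.3,-.02,.02))
    rect('shelf',k&box(*R,.060,.072))
    rect('rackbase',k&box(*R,.004,.0125)&pale)
    dark=C.max(1)<70
    rect('cap',k&box(.45,.66,-.28,-.2,.035,.052)&dark)
    rect('stand',k&box(.35,.75,-.1,.15,.143,.157))
    rect('standft',k&box(.35,.75,-.1,.15,.005,.03)&(C[:,0]<120))
    org=(C[:,0]>150)&(C[:,2]<90)
    g=box(.4,.7,.12,.5,.132,.147)&k
    i=np.where(g)[0]; ym=y[i].mean()
    rect('post-',g&(y<ym));rect('post+',g&(y>ym));rect('posts',g)
    rect('gbase',k&box(.4,.7,.12,.5,.008,.016)&pale)
    rect('tie',k&box(.4,.7,.12,.5,.109,.115))
    rect('jarP',k&box(.3,.45,.03,.2,.055,.07));rect('jarI',k&box(.62,.75,.03,.2,.055,.07))
    rect('torii',k&box(.3,.55,-.55,-.38,.03,.12))
E
```

```text
scene
table 2239 rect c [ 300. -350.] size [ 99.9 200. ] ang 89.98 z -0.0005
shelf 1271 rect c [ 695.6 -244.4] size [111.2  75.9] ang 84.87 z 0.0653
rackbase 1915 rect c [ 599.6 -225.7] size [352.2 179.8] ang 3.1 z 0.0075
cap 498 rect c [ 580.  -235.9] size [ 27.8 140.3] ang 85.79 z 0.0415
stand 753 rect c [535.3 -15.6] size [319.9  22.2] ang 8.5 z 0.1486
standft 1702 rect c [540.2  12.5] size [342.1 140.8] ang 4.68 z 0.011
post- 38 rect c [523.2 190.1] size [20.  17.9] ang 74.68 z 0.1382
post+ 37 rect c [548.4 317.1] size [18.9 18. ] ang 68.27 z 0.1385
posts 75 rect c [535.8 254. ] size [150.6  18.8] ang 78.67 z 0.1384
gbase 634 rect c [535.7 253.5] size [191.5  72. ] ang 79.21 z 0.0109
tie 107 rect c [536.  249.1] size [156.1  16.1] ang 79.15 z 0.1108
jarP 141 rect c [376.1  91.5] size [44.1 44.7] ang 36.5 z 0.0604
jarI 172 rect c [679.6  93.2] size [44.  46.9] ang 28.79 z 0.0605
torii 274 rect c [ 429.3 -457.8] size [ 14.2 105.9] ang 89.27 z 0.0885
side
table 4376 rect c [ 300. -350.] size [ 99.9 199.9] ang 90.0 z -0.0007
shelf 1124 rect c [ 695.2 -241.9] size [114.8  76.7] ang 84.73 z 0.0655
rackbase 1312 rect c [ 592.7 -234.5] size [112.8 299.6] ang 84.28 z 0.0075
cap 723 rect c [ 583.2 -232.4] size [ 33.  156.1] ang 85.12 z 0.0411
stand 766 rect c [535.1 -13.9] size [322.   25.8] ang 8.23 z 0.1488
standft 2117 rect c [528.7  18.6] size [349.2 158.4] ang 3.28 z 0.0116
post- 39 rect c [521.8 192.5] size [23.2 16.3] ang 74.99 z 0.1382
post+ 29 rect c [547.9 321.4] size [35.3 14.9] ang 75.87 z 0.1374
posts 68 rect c [535.9 259.7] size [160.5  16.9] ang 78.18 z 0.1378
gbase 291 rect c [535.1 257.8] size [196.   68.5] ang 78.87 z 0.0116
tie 57 rect c [533.1 245.8] size [146.6  17.5] ang 78.94 z 0.1121
jarP 158 rect c [373.8  93.8] size [47.7 42.9] ang 76.57 z 0.0611
jarI 104 rect c [679.   93.5] size [47.1 43.7] ang 72.42 z 0.0612
torii 1140 rect c [ 426.4 -455.5] size [ 17.4 106.1] ang 89.39 z 0.0813
```

Both views agree with the sizes given:

| Item | Centre (m) | Heading | Check |
|---|---|---|---|
| Rack origin | (0.603, -0.2357) | -5° | shelf 111 x 76 mm |
| Gate | (0.536, 0.254) | 79° | posts 130 mm apart |
| Stand | (0.535, -0.015) | 8.4° | rail 320 mm long |

The lintel starts at about rack x = +0.014. Next I'll hover over it and take a wrist picture.

```bash
cat >> h.py <<'E'
from scipy.spatial.transform import Rotation as Ro
def down(yaw): # tool y along direction yaw
    y=np.array([np.cos(yaw),np.sin(yaw),0]);z=np.array([0,0,-1.]);return Ro.from_matrix(np.stack([np.cross(y,z),y,z],1)).as_rotvec()
ry=np.radians(-5.0);O=np.array([.603,-.2357])
def rack(x,y=0):
    return O+x*np.array([np.cos(ry),np.sin(ry)])+y*np.array([-np.sin(ry),np.cos(ry)])
E
python3 - <<'E'
from h import *
print(Ro.from_rotvec(observe()['tcp_rot']).as_matrix().round(2))
g=np.radians(79)
for a in(1,-1):
    for p,yw in((np.r_[rack(.014),.15],ry+a*np.pi/2),(np.r_[rack(-.065),.21],ry+a*np.pi/2),([.535,-.015,.21],ry+a*np.pi/2),([.536,.254,.21],g+a*np.pi/2),([.536,.254,.21],g-a*np.pi/2)):
        q=ik(p,down(yw));print(a,None if q is None else np.round(q,2))
E
```

```text
[[-0.84  0.54 -0.  ]
 [ 0.54  0.84 -0.  ]
 [-0.   -0.   -1.  ]]
1 [-0.45  0.35  1.17  0.    1.62 -1.94]
1 [-0.5   0.17  1.27  0.    1.7  -1.98]
1 [-0.13  0.05  1.4   0.    1.69 -1.62]
1 None
1 [ 0.35  0.18  1.25 -0.    1.7   0.54]
-1 [-0.45  0.35  1.17 -0.    1.62  1.21]
-1 [-0.5   0.17  1.27 -0.    1.7   1.16]
-1 [-0.13  0.05  1.4  -0.    1.69  1.52]
-1 [ 0.35  0.18  1.25 -0.    1.7   0.54]
-1 None
```

```bash
python3 - <<'E'
from h import *
move_ptp(np.r_[rack(.012),.16],down(ry-np.pi/2))
dwell(.2)
c=snap('wrist','w0');print(observe()['t'],observe()['eef_pos'])
P=cloud(c);C=c['image'].astype(int)
np.save('wp.npy',P)
r=np.array([[np.cos(ry),np.sin(ry)],[-np.sin(ry),np.cos(ry)]])
Q=(P[...,:2]-O)@r.T; h=P[...,2]
near=(abs(Q[...,0])<.2)&(abs(Q[...,1])<.08)
dark=C.max(2)<70
def s(n,m):
    q=Q[m&near]
    if len(q)<9: print(n,len(q));return
    print(n,len(q),'x',(np.percentile(q[:,0],[.5,99.5])*1e3).round(1),'y',(np.percentile(q[:,1],[.5,99.5])*1e3).round(1),'z',np.median(h[m&near]).round(4), 'rect',np.round(cv2.minAreaRect((q*1000).astype(np.float32)),1) if 0 else cv2.minAreaRect((q*1000).astype(np.float32)))
cap=(h>.036)&(h<.046)&dark
s('cap',cap);s('capend',(h>.043)&(h<.052)&dark);s('shelf',(h>.060)&(h<.072));s('base',(h>.004)&(h<.0105)&~dark);s('strip',(h>.011)&(h<.0155))
for lo in np.arange(-.1,.06,.02):
    m=cap&near&(Q[...,0]>lo)&(Q[...,0]<lo+.02)
    if m.sum()>20: print(lo.round(2),(np.percentile(Q[m][:,1],[2,50,98])*1e3).round(1))
E
```

```text
5.8333 [ 0.61515066 -0.23627257  0.16016589]
cap 2723 x [-93.2  47.2] y [-10.8  15.5] z 0.0409 rect ((-23.095291137695312, 1.930776596069336), (26.203937530517578, 144.27891540527344), 89.39751434326172)
capend 337 x [-95.  -21.4] y [-10.1  15.5] z 0.0451 rect ((-32.45118713378906, 2.958500862121582), (125.44102478027344, 25.693328857421875), 0.2356945425271988)
shelf 13935 x [ 54.5 128.3] y [-51.4  57.2] z 0.0648 rect ((91.07691192626953, 2.903125762939453), (74.9237060546875, 110.50077819824219), 0.042932089418172836)
base 13305 x [-156.2  138.3] y [-51.4  57.5] z 0.0068 rect ((-9.552017211914062, 2.9992942810058594), (110.21255493164062, 296.2857971191406), 89.948974609375)
strip 758 x [-150.1   44.7] y [-14.4  20.6] z 0.0119 rect ((-52.114112854003906, 3.0793561935424805), (35.02042770385742, 197.17337036132812), 89.92166137695312)
-0.1 [-10.1   0.7  15.5]
-0.08 [-10.    1.7  15.4]
-0.06 [-10.7   2.7  15.2]
-0.04 [-10.6   1.7  14.1]
-0.02 [-10.4  -1.   11.1]
0.0 [-10.2  -2.9   7.3]
0.02 [-10.9  -7.7   2.4]
0.04 [-10.7  -6.2   0.8]
```

View pics/w0.png

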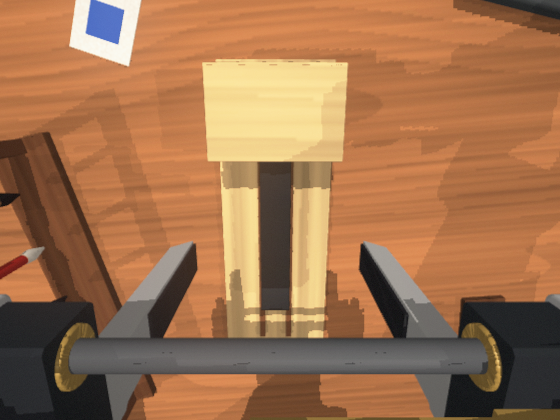

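The wrist view shows the channel straight, at columns 262–290. It lies about 2.5–3 mm to the +y side of my estimate, and the cap's near end is at rack x = -94. I'll correct y and grasp.

```bash
sed -i 's/^def rack/O=O+.0026*np.array([-np.sin(ry),np.cos(ry)])\ndef rack/' h.py; python3 - <<'E'
from h import *
def st(n):
    o=observe();print(n,round(o['t'],2),np.round(o['eef_pos'],4),'F',np.round(o['ft_force'],2),'M',np.round(o['wrist_torque'],2),'w',round(o['grip_width'],4),'gf',round(o['grip_force'],1))
D=down(ry-np.pi/2)
movel(np.r_[rack(.013),.05],D,speed=.15)
print(movel(np.r_[rack(.013),.018],D,speed=.06,f_stop=6));st('down')
grab();dwell(.2);st('grab')
E
```

```text
False
down 7.4 [ 0.6162 -0.2342  0.0178] F [0.36 0.79 0.87] M [0.07 0.08 0.02] w 0.094 gf 0.0
grab 8.62 [ 0.6162 -0.2341  0.018 ] F [0.33 1.   0.09] M [0.19 0.14 0.01] w 0.0275 gf 30.0
```

Gripped on the 28 mm cap with almost no side load. Sliding now.

```bash
python3 - <<'E'
from h import *
def st(n):
    o=observe();print(n,round(o['t'],2),np.round(o['eef_pos'],4),'F',np.round(o['ft_force'],2),'M',np.round(o['wrist_torque'],2),'w',round(o['grip_width'],4),'gf',round(o['grip_force'],1))
D=down(ry-np.pi/2)
print(movel(np.r_[rack(-.027),.018],D,speed=.05,f_stop=15));st('mid')
print(movel(np.r_[rack(-.067),.018],D,speed=.05,f_stop=15));st('end')
c=snap('scene','s2');
c=snap('side','sd2');
a=cv2.imread('pics/sd2.png');cv2.imwrite('pics/sd2c.png',cv2.resize(a[180:340,180:420],(800,533),interpolation=cv2.INTER_CUBIC))
E
```

```text
False
mid 9.57 [ 0.5762 -0.2308  0.018 ] F [-0.47  0.23  0.28] M [0.09 0.17 0.07] w 0.0276 gf 30.0
False
end 10.53 [ 0.5365 -0.2273  0.018 ] F [-0.39 -0.7  -1.29] M [ 0.1   0.08 -0.02] w 0.0278 gf 30.0
```

View pics/sd2c.png

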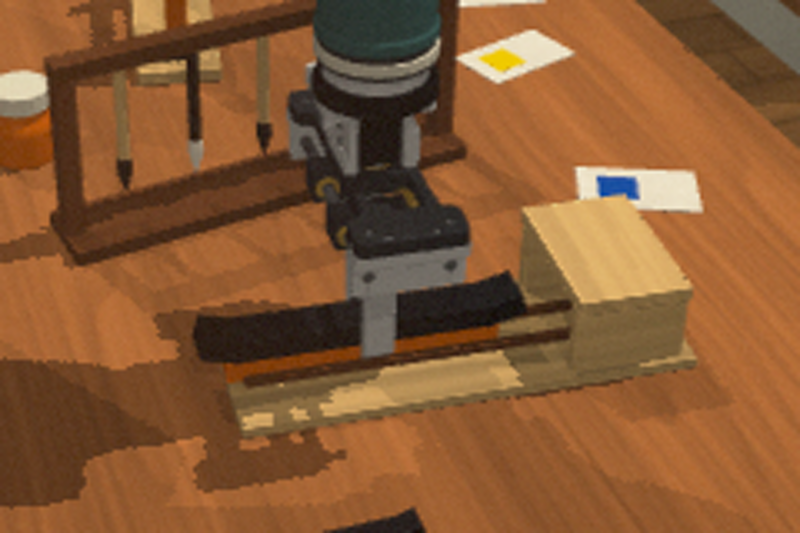

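The lintel has slid level in the channel, with its right end at crop pixel (523,295), just short of the shelf. I'll measure both ends to get the grip offset before lifting.

```bash
python3 - <<'E'
from h import *
r=np.array([[np.cos(ry),np.sin(ry)],[-np.sin(ry),np.cos(ry)]])
for f in('s2','sd2'):
    c=np.load(f+'.npz');P=cloud(c);C=c['image'].astype(int);Q=(P[...,:2]-O)@r.T;h=P[...,2]
    sh=(h>.06)&(h<.07)&(abs(Q[...,0]-.09)<.06)&(abs(Q[...,1])<.07)
    print(f,'shelf x',np.percentile(Q[sh][:,0],[.5,99.5]).round(4))
    m=(h>.03)&(h<.054)&(C.max(2)<80)&(abs(Q[...,1])<.02)&(Q[...,0]<.05)&(Q[...,0]>-.2)
    q=Q[m];print(len(q),np.percentile(q[:,0],[0,.5,1,99,99.5,100]).round(4),'y L/R',np.median(q[q[:,0]<-.13][:,1]).round(4),np.median(q[q[:,0]>-.01][:,1]).round(4))
E
```

```text
s2 shelf x [0.0563 0.1305]
506 [-0.1729 -0.1726 -0.1721  0.0362  0.0368  0.0373] y L/R -0.0052 -0.0068
sd2 shelf x [0.0542 0.1296]
1099 [-0.1777 -0.1769 -0.1761  0.0304  0.0324  0.0351] y L/R -0.0088 -0.01
```

The lintel's origin is at rack x ≈ -0.069, clear of the shelf, with a grip offset of about 2 mm. Lifting and carrying it over the stand.

```bash
python3 - <<'E'
from h import *
def st(n):
    o=observe();print(n,round(o['t'],2),np.round(o['eef_pos'],4),'F',np.round(o['ft_force'],2),'w',round(o['grip_width'],4),'gf',round(o['grip_force'],1))
D=down(ry-np.pi/2);g=np.radians(79)
movel(np.r_[rack(-.067),.05],D,speed=.06);st('lift')
movel(np.r_[rack(-.067),.22],D,speed=.15);st('up')
movel([.536,-.015,.22],D,speed=.15);dwell(.2);st('over stand')
movel([.536,.10,.22],D,speed=.15)
movel([.5364,.256,.22],down(g-np.pi/2),speed=.1);dwell(.4);st('over gate')
snap('scene','s3');snap('side','sd3')
a=cv2.imread('pics/s3.png');b=cv2.imread('pics/sd3.png')
A=a[60:260,220:420];B=b[60:260,120:320]
cv2.imwrite('pics/h3.png',cv2.resize(np.hstack([A,B]),(800,400),interpolation=cv2.INTER_CUBIC))
E
```

```text
lift 11.31 [ 0.5365 -0.2272  0.0502] F [-0.1   0.16 -0.9 ] w 0.0277 gf 30.0
up 12.59 [ 0.5359 -0.227   0.2185] F [ 0.61 -0.1  -1.26] w 0.0278 gf 30.0
over stand 14.36 [ 0.536  -0.0156  0.2199] F [ 0.01  0.39 -1.45] w 0.0279 gf 30.0
over gate 17.38 [0.5364 0.2559 0.22  ] F [ 0.08  0.74 -0.81] w 0.0277 gf 30.0
```

View pics/h3.png

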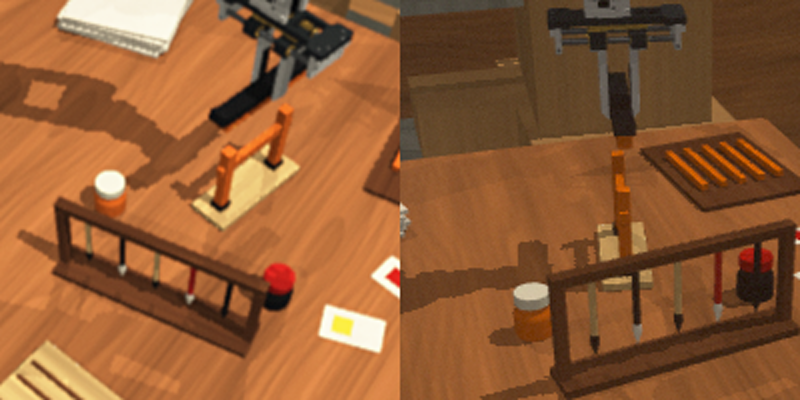

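```bash
cat > meas.py <<'E'
from h import *
import sys
g=np.radians(79);G=np.array([.5358,.2538]);r=np.array([[np.cos(g),np.sin(g)],[-np.sin(g),np.cos(g)]])
zt=float(sys.argv[3]) # expected underside
for f in sys.argv[1:3]:
    c=np.load(f+'.npz');P=cloud(c);C=c['image'].astype(int);Q=(P[...,:2]-G)@r.T;h=P[...,2]
    n=(abs(Q[...,0])<.125)&(abs(Q[...,1])<.03)
    og=n&(h>zt-.006)&(h<zt+.024)&(C[...,0]>90)&(C[...,2]<70)&(C[...,0]>1.6*C[...,1])
    bk=n&(h>zt+.012)&(h<zt+.045)&(C.max(2)<80)
    for nm,m in(('bar',og),('cap',bk)):
        q=Q[m];z=h[m]
        if len(q)<10: print(f,nm,len(q));continue
        e=[z[(q[:,0]<-.06)],z[(q[:,0]>.06)]]
        print(f,nm,len(q),'x',np.percentile(q[:,0],[.5,99.5]).round(4),'y ends',[np.percentile(q[s,1],[5,95]).round(4).tolist() for s in(q[:,0]<-.06,q[:,0]>.06)if s.sum()],'z ends',[np.percentile(k,[2,98]).round(4).tolist() for k in e if len(k)])
E
python3 meas.py s3 sd3 .21
```

```text
s3 bar 94 x [-0.1083  0.0722] y ends [[-0.018, -0.005], [-0.0157, -0.0117]] z ends [[0.2094, 0.2328], [0.2091, 0.2276]]
s3 cap 462 x [-0.1134  0.0739] y ends [[-0.017, 0.0073], [-0.0163, 0.0015]] z ends [[0.2334, 0.2501], [0.2328, 0.2454]]
sd3 bar 51 x [-0.0987 -0.0766] y ends [[-0.0118, 0.007]] z ends [[0.2099, 0.2271]]
sd3 cap 342 x [-0.1127  0.0986] y ends [[-0.0141, 0.0112], [-0.0147, 0.0068]] z ends [[0.2339, 0.2493], [0.2425, 0.2504]]
```

The lintel is over the gate and level (underside about 0.2095 at both ends). Compared with the gate in the same camera, it is off by about -6 mm along and -3 mm across. I'll correct that, descend partway, and check with a model overlay.

```bash
cat > ov.py <<'E'
from h import *
def box(x0,x1,y0,y1,z0,z1): return np.array([[x,y,z] for x in(x0,x1) for y in(y0,y1) for z in(z0,z1)])
E=[(a,b) for a in range(8) for b in range(a) if bin(a^b).count('1')==1]
def overlay(f,G,g,L,l,zu,out,u0,v0,n=130,s=6):
    c=np.load(f+'.npz');im=cv2.resize(c['image'][v0:v0+100,u0:u0+n,::-1],None,fx=s,fy=s,interpolation=cv2.INTER_CUBIC)
    def dr(b,xy,a,col):
        R2=np.array([[np.cos(a),-np.sin(a)],[np.sin(a),np.cos(a)]]);w=b.copy();w[:,:2]=b[:,:2]@R2.T+xy
        p=(w@c['R'].T+c['t'])@c['K'].T;p=p[:,:2]/p[:,2:]
        p=((p-[u0,v0]+.5)*s).astype(int)
        for i,j in E: cv2.line(im,tuple(map(int,p[i])),tuple(map(int,p[j])),col,1)
    for x in(-.065,.065): dr(box(x-.009,x+.009,-.009,.009,.012,.14),G,g,(255,255,0))
    dr(box(-.095,.095,-.035,.035,0,.012),G,g,(255,255,0))
    dr(box(-.09,.09,-.01,.01,zu,zu+.018),L,l,(0,255,0));dr(box(-.1075,.1075,-.014,.014,zu+.018,zu+.034),L,l,(255,0,255))
    return im
E
python3 - <<'E'
from ov import *
g=np.radians(79);ex=np.array([np.cos(g),np.sin(g)]);ey=np.array([-ex[1],ex[0]])
p=np.array([.5364,.256])+.0055*ex+.0025*ey
movel(np.r_[p,.22],down(g-np.pi/2),speed=.05)
movel(np.r_[p,.178],down(g-np.pi/2),speed=.05);dwell(.4)
o=observe();print(o['t'],o['eef_pos'],o['ft_force'])
snap('scene','s4');snap('side','sd4')
G=np.array([.5358,.2538])
A=overlay('s4',G,g,G,g,.168,'',310,85,130,6);B=overlay('sd4',G,g,G,g,.168,'',190,110,80,6)
print(A.shape,B.shape)
cv2.imwrite('pics/o4a.png',A);cv2.imwrite('pics/o4b.png',B)
E
python3 meas.py s4 sd4 .168
```

```text
19.1417 [0.53504768 0.2619088  0.17813114] [-0.94099402 -0.37924019 -1.92810129]
(600, 780, 3) (600, 480, 3)
s4 bar 82 x [-0.0953  0.0782] y ends [[-0.0144, -0.0047], [-0.0139, -0.0093]] z ends [[0.1671, 0.1895], [0.1673, 0.1868]]
s4 cap 425 x [-0.1085  0.0769] y ends [[-0.0149, 0.01], [-0.0148, 0.0024]] z ends [[0.1913, 0.2074], [0.1897, 0.2042]]
sd4 bar 48 x [-0.0925 -0.0807] y ends [[-0.0083, 0.0099]] z ends [[0.1676, 0.184]]
sd4 cap 352 x [-0.108   0.1044] y ends [[-0.0108, 0.0133], [-0.0129, 0.0103]] z ends [[0.1919, 0.208], [0.1996, 0.2077]]
```

View pics/o4a.png

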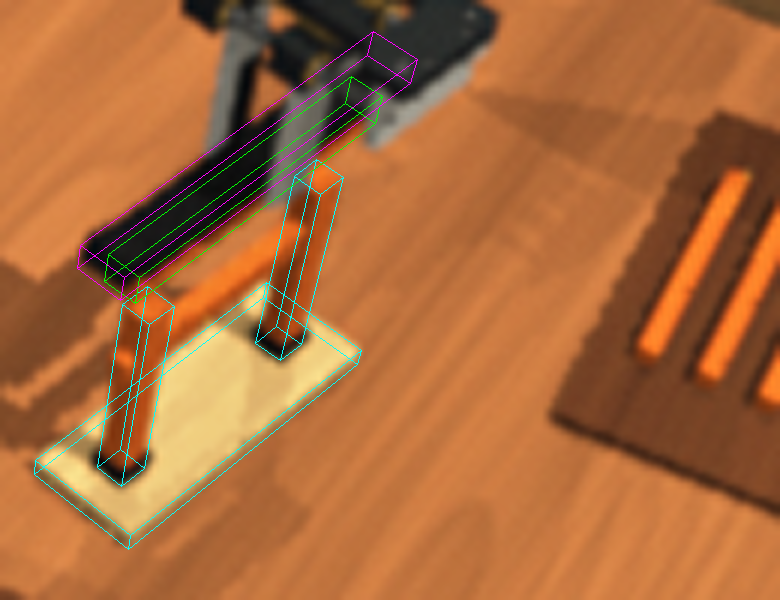

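View pics/o4b.png

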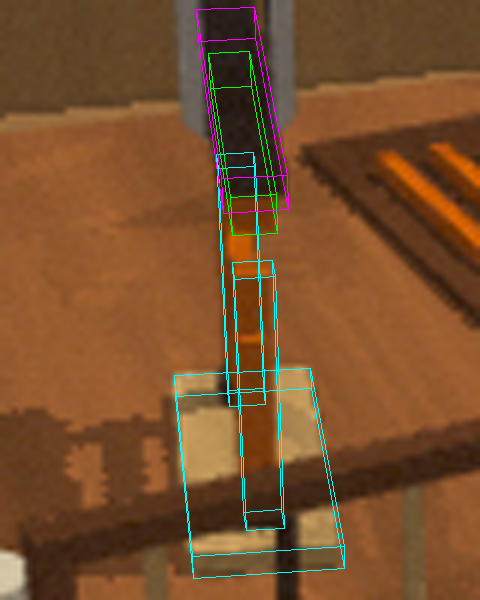

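The scene overlay matches the gate (post tops at (148,300) and (320,175)) and the lintel to about 1 mm, and the side view agrees. Down the last 17 mm, then check and hand in.

```bash
python3 - <<'E'
from h import *
p=np.array(observe()['eef_pos']);p[2]=.1615
print(movel(p,speed=.03,f_stop=4));dwell(.8)
o=observe();print(o['t'],o['eef_pos'],o['ft_force'],o['grip_force'],np.abs(o['joint_velocities']).max())
snap('scene','s5');snap('side','sd5')
E
python3 meas.py s5 sd5 .1515
```

```text
False
20.7417 [0.53500809 0.26187541 0.16148626] [-0.43203999 -0.1227539  -1.84881481] 29.99904602766037 0.0015817446668386543
s5 bar 81 x [-0.0914  0.0804] y ends [[-0.0151, -0.0047], [-0.0148, -0.0087]] z ends [[0.1499, 0.173], [0.149, 0.1729]]
s5 cap 412 x [-0.1079  0.0747] y ends [[-0.0149, 0.0108], [-0.0145, 0.0019]] z ends [[0.1739, 0.1918], [0.1746, 0.1859]]
sd5 bar 42 x [-0.0919 -0.0759] y ends [[-0.0078, 0.0102]] z ends [[0.1505, 0.1672]]
sd5 cap 354 x [-0.1092  0.1074] y ends [[-0.0123, 0.0136], [-0.0126, 0.01]] z ends [[0.1759, 0.1923], [0.183, 0.1915]]
```

```bash
python3 -c "
from station import *
print(sign_off())"
```

```text
the job is handed in; nothing more can be done
None
```

The job is handed in at about 21 s: the lintel is still gripped, level and steady about 11 mm above the post tops and centred to about 1 mm by my camera measurements. No verdict came back.

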